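Read the motion logger on a coasting specimen carousel

TASK

Lift the tag reader out of its stand and, with it in hand, push the carousel's finger peg gently so that the carousel coasts round on its own at about one turn in five to seven seconds (never faster than one turn in three). The logger puck on it sends only while it is moving: keep the reader's upright head centred about 3 cm above the moving puck, following it round without touching the carousel, for 6 seconds. Finish while still holding the reader upright, raised at least 10 cm above the carousel's disc, and leave the other things on the bench alone.

Things in the scene. Friction and masses are not known exactly. Their poses are not given: they have to be found in the camera images.
- reader: tag reader: a loose upright wand, 158 mm tall, 160 g; origin at the centre of its flat lower (reading) face, z up along it. From below: black round head 36 mm diameter, 18 mm tall; round neck 20 mm diameter up to 70 mm; white square handle 30 x 30 mm from 70 to 158 mm above the origin, sides along its x and y, to be gripped from above. Stands loosely in the stand.
- stand: the reader's stand, fixed to the bench: a grey square open-topped box 54 x 54 mm, 45 mm tall, wall 5 mm (44 mm inside, floor 5 mm thick); origin at the centre of its underside. The reader's head stands on its floor.
- carousel (a joint): carousel's angle about its vertical axis, growing anticlockwise from above, no stops; it may turn either way. 0: peg on the foot's x axis (the foot's yaw varies, so take the phase from the peg or puck). Nominal inertia 0.0091 kg m2 (hidden mass 0.8 to 1.4 times that); bearing damping 0.0003 N m s/rad plus friction 0.00015 N m: at 1 rad/s it loses about 0.05 rad/s each second.
- axis (a point): centre of the carousel's disc, on its upper face, 50 mm above the bench; stays put. Disc: aluminium, 250 mm diameter, 14 mm thick, on a fixed white foot; steel hub cap 48 mm diameter, 10 mm tall. Angles anticlockwise from the peg: vials 26 mm wide, 24 mm tall at 60, 180, 240 degrees and the logger puck at 120 (all at 85 mm radius); a thin flat glass slide at 300.
- peg (a point): foot of the steel finger peg on the disc's upper face: a plain upright round-ended peg 16 mm diameter, 42 mm tall, 105 mm from the axis. Moves with the carousel. A moving reader that knocks it throws it ahead at up to twice its own speed; come to it slowly, speed up in contact, and part from it before raising the reader.
- puck (a point): centre of the logger puck's flat top: a black disc 40 mm diameter, 14 mm thick, lying on the carousel 85 mm from the axis, its top 64 mm above the bench. Moves with the carousel.
- objective: a loose bare-metal microscope objective, 48 mm across its foot and 50 mm tall, standing on the bench; origin at the centre of its underside. Bystander.
- oil: a loose small amber bottle, 36 mm diameter, 70 mm tall; origin at the centre of its underside. Bystander.
- slide_box: a loose blue slide box, 85 x 100 x 35 mm; origin at the centre of its underside. Bystander.
- cover_box: a loose clear box of cover glasses, 60 x 60 x 30 mm; origin at the centre of its underside. Bystander.
Not all that is in view belongs to the job. What is meant by the stand is not orange, red or turquoise, and is the smaller of those in its own colour.

How it is judged:
On the way, in this order (a step that is already met when the one before it is completed fails the run):
1. the reader is lifted out of its stand in the gripper, the carousel still at rest (contact force between reader and the fingers above 2 N and height (world z) of reader above 0.055 m and contact force between reader and stand below 0.05 N and not (velocity of joint carousel above 0.1 rad/s or velocity of joint carousel below -0.1 rad/s)), for 0.1 s.
2. with the reader in hand, the carousel coasts at more than 0.6 rad/s, nothing touching it (contact force between reader and the fingers above 2 N and (velocity of joint carousel above 0.6 rad/s or velocity of joint carousel below -0.6 rad/s) and contact force between anything else and carousel below 0.05 N), for 0.1 s.
3. for 5 s on end the held, upright (0.25 rad) reader stays over the puck, within 25 mm sideways and 5 to 55 mm above its top, the carousel turning above 0.3 rad/s and touched by nothing (contact force between reader and the fingers above 2 N and (velocity of joint carousel above 0.3 rad/s or velocity of joint carousel below -0.3 rad/s) and contact force between anything else and carousel below 0.05 N and horizontal distance between reader and puck below 0.025 m and z of reader in the frame of puck between 0.005 and 0.055 m and angle between reader's own z axis and vertical below 0.25 rad), for 5 s.
At the end, for the whole second after the job is handed in: The reader is held in the gripper, within 0.25 rad of upright, its lower face at least 145 mm above the bench (95 mm above the disc), touching neither stand nor carousel; objective, bottle, slide box and cover-glass box are within 30 mm of where they began (contact force between reader and the fingers above 2 N and height (world z) of reader above 0.145 m and angle between reader's own z axis and vertical below 0.25 rad and contact force between reader and stand below 0.05 N and contact force between anything else and carousel below 0.05 N and distance of each of objective, oil, slide_box, cover_box from where it was at the start of the episode below 0.03 m); the arm keeps its last pose, push and grip.
It fails at once if the carousel is spun faster than 2.1 rad/s (velocity of joint carousel above 2.1 rad/s or velocity of joint carousel below -2.1 rad/s).
It fails at once if the carousel is struck or pressed with more than 15 N (contact force between anything else and carousel above 15 N).
It fails at once if a bystander is moved by more than 30 mm (distance of any of objective, oil, slide_box, cover_box from where it was at the start of the episode above 0.03 m).
It also fails if it takes over 58 s, if anything falls off the work surface, if the arm or the gripper's body presses on something with over 40 N, if the wrist force passes 120 N, or if a joint passes its speed limit or range.

ROBOT

A 7-joint arm with a two-finger parallel gripper is mounted at the origin on the work surface. World frame = base frame: x ahead of the robot, y to its left, z up, the work surface at z = 0. Lengths are in m, angles in rad, forces in N, time in s.
With the tool pointing down it reaches from about 0.35 to 0.9 m from the base axis. Payload 7.2 kg.
Tool frame: the origin (TCP) lies on the mounting face of the last link; the fingertips stand 173 mm ahead of it and the grasp point (between the pads) lies 155 mm ahead of it; z points along the fingers, y is the line along which they close (so a half turn about z gives the same grasp; the last joint's range is limited). The gripper opens to 85 mm and grips with 20 to 120 N. Pads are 22 mm wide; open, the fingers measure 114 mm over their backs; the gripper's body (76 mm by 85 mm) begins 54 mm behind the grasp point. The pads swing forward as they close: fully open they stand 13 mm farther back than shut.
Start: joints at [-1.316, 0.411, -0.013, 1.596, 0.006, 1.134, -0.082], TCP at [0.198, 0.593, 0.405] pointing down, gripper open.
Joint ranges: [-2.95, 2.95], [-0.29, 1.99], [-1.47, 1.44], [0.14, 2.54], [-1.03, 4.17], [0.13, 1.85], [-2.86, 2.86]. Speed limits (rad/s): [2.39, 2.39, 3.01, 3.01, 3.14, 3.14, 3.14].

INTERFACE

Orientations are given as a unit quaternion [x, y, z, w].
In Python, from bench import manip, kin, cams gives the robot as it stands. Calls block until the motion is done:
- manip.move_to(position, orientation): joint-space move of the TCP to a pose.
- manip.movel(position, frame=None, velocity=0.15, threshold=None): straight line of the TCP; frame=None keeps the orientation; velocity is the mean speed in m/s. With threshold (N) it stops when the force on the tool has changed by that much, and returns True; else False.
- manip.move_joints(angles): joint-space move.
- manip.open_gripper() and manip.gripper_close(): open the fingers fully, or close them until they stop; the grip force is fixed at half the most.
- manip.pause(seconds).
- kin.ik(position, orientation): joint angles nearest the present ones, or None.
- cams.capture(name): name is "scene" or "top" or "wrist"; returns a dict with "image" (384x512x3 uint8, red, green, blue), "fx", "fy", "cx", "cy" (pixels), "eye" and "attitude" of the camera in the world; the wrist camera has in their place "hand_eye" (4x4, takes a point from camera to tool coordinates, whose origin is the TCP and whose axes are the flange's). Camera axes: x right, y down, z forward; pixel columns grow to the right and rows downward; lengths in m; the calibration is good to about 2 mm. A picture is of the moment at which its call begins: read the wrist's pose just before it. There is no depth.
A pose or a line that the arm cannot do raises manip.MotionError and nothing moves.
- manip.hand_in(): hands the job in; it is judged then, once.
Readings, each from a call of its own:
- manip.read_t(): time.
- manip.read_joint_positions(): joint angles.
- manip.read_qvel(): joint speeds.
- manip.read_joint_torque(): joint torques, N m.
- manip.read_tcp_pos(): TCP position.
- manip.read_orientation(): TCP orientation.
- manip.read_wrist_force(): force on the tool from outside, world axes, zero at the start.
- manip.read_wrist_torque(): the same for the moment, N m.
- manip.read_width(): finger opening in m.
- manip.read_grasp_force(): force on a finger pad.
Only numpy, scipy, OpenCV 4.12 (cv2) and the standard library are available. Lean on these libraries where they do the work, as an engineer would, in place of code of your own. Each camera call takes 0.05 s, during which the arm holds its last target. There are 200 camera calls.

## Working session

There is one attempt and no reset: what is moved stays moved. The work goes in short steps, each a Python script; the robot and the scene stay as the last script left them, time stands still between calls to the robot, and variables do not carry over. Pictures are saved under pics/ and viewed, at most 10 in all, crops included, and the job is handed in when it is done.

```bash
ls; mkdir -p pics; python3 - <<'E'
from bench import manip, kin, cams
import cv2,numpy as np
print(manip.read_t(),manip.read_tcp_pos(),manip.read_orientation())
for n in ("scene","top"):
    c=cams.capture(n); cv2.imwrite(f"pics/{n}0.png",cv2.resize(c["image"][...,::-1],(800,600),interpolation=cv2.INTER_CUBIC)); np.savez(f"pics/{n}0.npz",**c)
    print(n,c["fx"],c["fy"],c["cx"],c["cy"],c["eye"],c["attitude"])
E
```

```text
pics
0.0 [0.19822643 0.59249267 0.40383009] [ 1.60669308e-01  9.87007945e-01 -8.28891038e-04 -5.74060496e-05]
scene 358.6040532340824 358.6040532340824 251.8926040966791 196.4084918998421 [ 1.065576   -0.4252204   0.79170394] [ 0.83102833  0.37361849 -0.17283853 -0.37406949]
top 435.88103367665 435.88103367665 254.49276452641772 186.48174434331455 [0.31916698 0.12545984 1.63199031] [ 0.70986012 -0.70361588  0.0246405  -0.02039952]
```

View pics/top0.png

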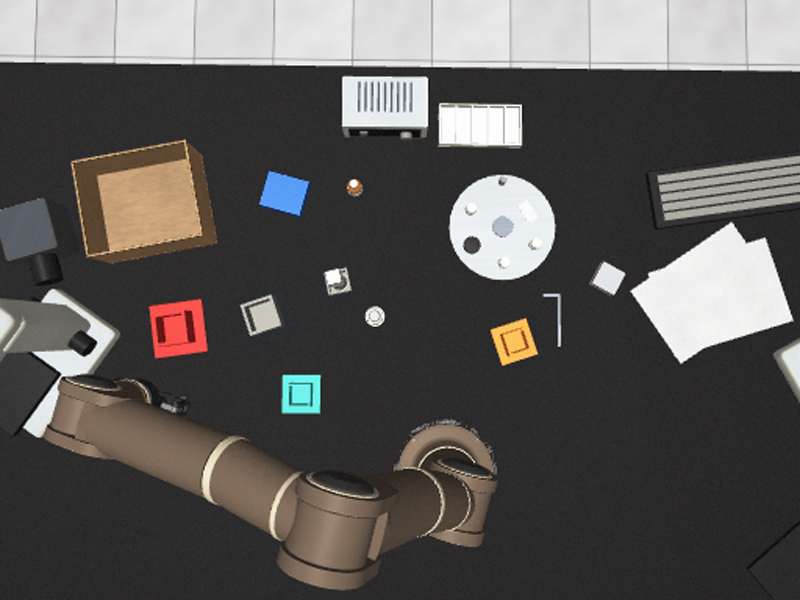

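View pics/scene0.png

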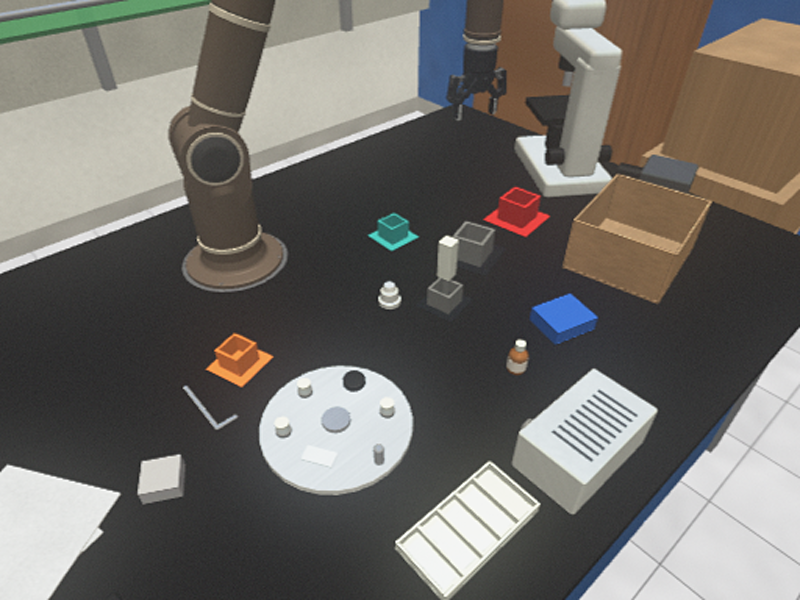

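Top view (800x600 pixels): carousel at (502,227), with the peg at (503,181) and the puck at (472,245). The stands are red (178,328), turquoise (301,394), orange (514,342), a larger empty grey one (262,315) and a smaller grey one (338,281). The smaller grey one fits the description and has the white reader standing in it. I'll confirm that with an enlarged crop and measure.

```bash
cat > h.py <<'E'
import numpy as np, cv2
from scipy.spatial.transform import Rotation as R
def load(n): return dict(np.load(f"pics/{n}.npz"))
def ray(c,uv):
    u,v=uv; d=np.array([(u-c["cx"])/c["fx"],(v-c["cy"])/c["fy"],1.]); return R.from_quat(c["attitude"]).apply(d)
def plane(c,uv,z):
    d=ray(c,uv); e=np.array(c["eye"]); return e+d*(z-e[2])/d[2]
def proj(c,p):
    q=R.from_quat(c["attitude"]).inv().apply(np.array(p)-c["eye"]); return np.array([c["fx"]*q[...,0]/q[...,2]+c["cx"],c["fy"]*q[...,1]/q[...,2]+c["cy"]]).T
E
python3 - <<'E'
from h import *
t=load("top0"); s=load("scene0"); k=1/1.5625
for n,uv,z in [("base",(450,470),0),("stand",(338,281),.045),("big",(262,315),.045),("obj",(375,316),.05),("oil",(354,187),.07),("slide",(284,193),.035),("cover",(607,278),.03)]:
    print(n,plane(t,np.array(uv)*k,z).round(3))
im=t["image"]; g=im.astype(int)
# disc: bright in window
def disc(c,box,z,thr):
    x0,y0,x1,y1=[int(v*k) for v in box]; m=(c["image"][y0:y1,x0:x1].min(2)>thr).astype(np.uint8)
    cs,_=cv2.findContours(m,cv2.RETR_EXTERNAL,cv2.CHAIN_APPROX_NONE); b=max(cs,key=cv2.contourArea).reshape(-1,2)+[x0,y0]
    P=np.array([plane(c,p,z)[:2] for p in b]); h=cv2.convexHull(P.astype(np.float32)).reshape(-1,2)
    A=np.c_[2*h,np.ones(len(h))]; q=np.linalg.lstsq(A,(h**2).sum(1),rcond=None)[0]; return q[:2],np.sqrt(q[2]+q[:2]@q[:2])
print("disc",disc(t,(430,160,575,295),.05,110),disc(s,(240,350,430,500),.05,110))
a=disc(t,(430,160,575,295),.05,110)[0]
for n,ut,us,z in [("puck",(472,245),(354,380),.064),("pegtop",(503,181),(379,449),.092),]:
    for c,u in((t,ut),(s,us)):
        p=plane(c,np.array(u)*k,z)[:2]-a; print(n,p.round(3),np.hypot(*p).round(4),np.degrees(np.arctan2(p[1],p[0])).round(1))
print("reader top",plane(t,np.array((335,276))*k,.163).round(3),plane(s,np.array((448,241))*k,.163).round(3))
A=cv2.resize(im[160:230,150:250],(700,490),interpolation=cv2.INTER_CUBIC)
B=cv2.resize(s["image"][130:210,250:330],(490,490),interpolation=cv2.INTER_CUBIC)
cv2.imwrite("pics/crop1.png",cv2.resize(np.hstack([A,B])[...,::-1],(800,330)))
E
```

```text
base [ 0.002 -0.011  0.   ]
stand [0.443 0.256 0.045]
big [0.363 0.432 0.045]
obj [0.362 0.168 0.05 ]
oil [0.661 0.22  0.07 ]
slide [0.652 0.388 0.035]
cover [ 0.458 -0.378  0.03 ]
disc (array([ 0.57474259, -0.12588606]), np.float64(0.12396550989915567)) (array([ 0.5800835 , -0.13007385]), np.float64(0.1256212770154251))
puck [-0.046  0.071] 0.0846 123.1
puck [-0.037  0.068] 0.0768 118.5
pegtop [0.098 0.003] 0.0984 1.9
pegtop [ 0.113 -0.002] 0.1131 -1.1
reader top [0.445 0.253 0.163] [0.451 0.252 0.163]
```

View pics/crop1.png

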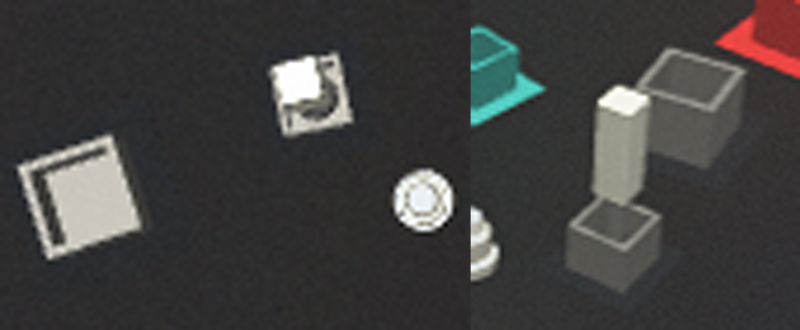

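The crop confirms it: the smaller grey box holds the white-handled reader, and the bigger grey one is empty. I'll hover over it and refine with the wrist camera.

```bash
cat >> h.py <<'E'
def down(yaw):  # tool pointing down, tool y axis at angle yaw in world
    y=np.array([np.cos(yaw),np.sin(yaw),0]); z=np.array([0,0,-1.]); return R.from_matrix(np.c_[np.cross(y,z),y,z]).as_quat()
def wrist(manip,cams):
    p=np.array(manip.read_tcp_pos()); q=R.from_quat(manip.read_orientation()).as_matrix()
    c=dict(cams.capture("wrist")); H=np.array(c["hand_eye"]); c["eye"]=q@H[:3,3]+p; c["attitude"]=R.from_matrix(q@H[:3,:3]).as_quat(); return c
E
python3 - <<'E'
from bench import manip, kin, cams
from h import *
q=down(np.radians(104)); p=[.447,.253,.44]
print(kin.ik(p,q), kin.ik([.68,-.126,.335],q), kin.ik([.575,-.126,.37],q), kin.ik([.55,-.126,.37],down(np.radians(14))))
t0=manip.read_t(); manip.move_to(p,q); print(manip.read_t()-t0)
c=wrist(manip,cams); np.savez("pics/w1.npz",**c); print(c["eye"],c["attitude"],c["fx"])
im=c["image"]; cv2.imwrite("pics/w1.png",im[...,::-1])
m=(im.min(2)>180).astype(np.uint8); cs,_=cv2.findContours(m,cv2.RETR_EXTERNAL,cv2.CHAIN_APPROX_NONE)
for k in cs:
    if cv2.contourArea(k)>300:
        P=np.array([plane(c,x,.163)[:2] for x in k.reshape(-1,2)],np.float32); print(cv2.boundingRect(k),cv2.minAreaRect(P))
E
```

```text
[-0.70023899  0.18753665  0.10590193  1.82150144 -0.02175446  1.13367172
  1.22817267] [-0.21734787  0.62484487  0.51825409  1.51776006 -0.33334521  1.08778679
  2.1904519 ] [-0.37249424  0.44129107  0.68982923  1.76311456 -0.31842831  1.05157794
  2.24572599] [-0.53821017  0.46201119  0.92572719  1.83068836 -0.42063606  1.05980479
  0.79330477]
1.5583
[0.37554188 0.23630834 0.4091684 ] [0.60882944 0.77998467 0.1142202  0.08890654] 321.8683222345032
(0, 140, 27, 123) ((0.5100047588348389, 0.06471768021583557), (0.1069306954741478, 0.0204770527780056), 1.1070979833602905)
(238, 135, 49, 71) ((0.4320196211338043, 0.25285884737968445), (0.05669660121202469, 0.036538153886795044), 13.013641357421875)
(403, 89, 75, 77) ((0.3673790991306305, 0.3748093843460083), (0.053114183247089386, 0.052973005920648575), 19.259033203125)
(185, 47, 42, 44) ((0.36866119503974915, 0.19550450146198273), (0.028973765671253204, 0.029500996693968773), 14.054661750793457)
```

View pics/w1.png

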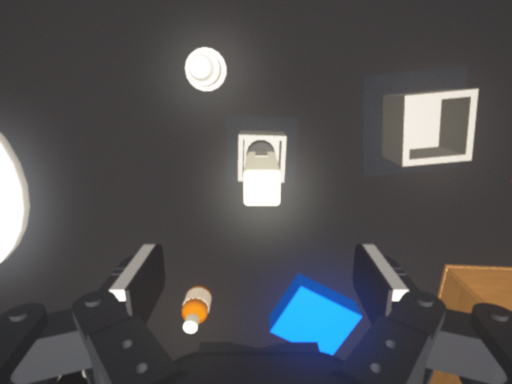

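```bash
python3 - <<'E'
from bench import manip, kin, cams
from h import *
c=load("w1"); im=c["image"]
m=(im.min(2)>250).astype(np.uint8); m[:, :230]=0; m[:,300:]=0; m[:160]=0
cs,_=cv2.findContours(m,cv2.RETR_EXTERNAL,cv2.CHAIN_APPROX_NONE); k=max(cs,key=cv2.contourArea)
P=np.array([plane(c,x,.163)[:2] for x in k.reshape(-1,2)],np.float32); r=cv2.minAreaRect(P); print(cv2.boundingRect(k),r, plane(c,(262.5,187.5),.163))
print("stand", plane(c,(262.5,157),.045), plane(c,(262.5,132),.045),plane(c,(262.5,182),.045))
E
```

```text
(244, 171, 36, 34) ((0.44511979818344116, 0.2563980221748352), (0.02741396054625511, 0.028237497434020042), 14.04918098449707) [0.44473174 0.25708337 0.163     ]
stand [0.44257854 0.25806354 0.045     ] [0.41504553 0.25106453 0.045     ] [0.47138173 0.26538543 0.045     ]
```

```bash
python3 - <<'E'
from bench import manip, kin, cams
from h import *
q=down(np.radians(14)); xy=[.445,.256]
manip.move_to(xy+[.40],q); print(manip.read_t(),manip.read_joint_positions())
print(manip.movel(xy+[.28],velocity=.1,threshold=8))
manip.gripper_close(); print(manip.read_t(),manip.read_width(),manip.read_grasp_force(),manip.read_tcp_pos())
manip.movel(xy+[.40],velocity=.1); print(manip.read_t(),manip.read_width(),manip.read_grasp_force(),manip.read_tcp_pos(),manip.read_wrist_force())
for n in("scene","top"):
    c=cams.capture(n); np.savez(f"pics/{n}1.npz",**c)
c=wrist(manip,cams); a=cv2.resize(load("scene1")["image"],(400,300)); b=cv2.resize(c["image"],(400,300)); cv2.imwrite("pics/lift.png",np.hstack([a,b])[...,::-1])
for p in([.67,-.2,.335],[.68,-.08,.335],[.575,-.04,.37],[.49,-.126,.37],[.575,-.21,.37],[.66,-.126,.37]): print(kin.ik(p,q))
E
```

```text
3.075 [-0.86248674  0.22460622  0.29137512  1.88546983 -0.07412618  1.04184948
 -0.29449466]
False
4.975 0.029378915961723536 53.18141162395477 [0.44503795 0.25604746 0.28023467]
6.325 0.02943897525480411 53.16627323627472 [0.44483047 0.25591239 0.39935396] [-0.36702381 -0.47810132 -2.00563091]
[-0.1262893   0.64510732  0.55372622  1.49728801 -0.36220936  1.1024953
  0.74628943]
[-0.25854171  0.6044375   0.47031259  1.53519013 -0.29737762  1.07357553
  0.52712832]
[-0.37613386  0.38183614  0.47478334  1.78372607 -0.20077768  1.02390992
  0.41871963]
[-0.34375156  0.26787004  0.60524858  1.95356713 -0.18309882  0.97389575
  0.59267199]
[-0.19328593  0.47631259  0.65182868  1.7026506  -0.32225061  1.07222047
  0.80529552]
[-0.22346447  0.55636895  0.51633455  1.53763771 -0.29309426  1.12535671
  0.59939327]
```

View pics/lift.png

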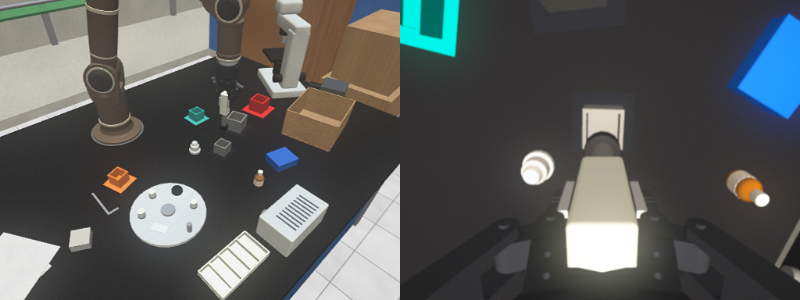

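```bash
python3 - <<'E'
from h import *
for n in("top1","scene1"):
    c=load(n); g=cv2.cvtColor(c["image"],cv2.COLOR_RGB2GRAY)
    a=np.array([.577,-.128]); th=np.linspace(0,6.28,60)
    poly=proj(c,np.c_[a[0]+.119*np.cos(th),a[1]+.119*np.sin(th),0*th+.05]).astype(np.int32)
    M=cv2.fillPoly(np.zeros_like(g),[poly],255)
    print(n,"disc median",np.median(g[M>0]),np.percentile(g[M>0],[1,5,10,20,50,90]))
    for T in(70,130,175):
        k,l,st,ce=cv2.connectedComponentsWithStats(((g<T)&(M>0)).astype(np.uint8))
        print(T,[(tuple(st[i]),ce[i].round(1).tolist()) for i in range(1,k) if st[i][4]>5])
E
```

```text
top1 disc median 238.0 [ 67.   180.65 204.   235.   238.   241.  ]
70 [((np.int32(298), np.int32(152), np.int32(9), np.int32(9), np.int32(39)), [303.2, 154.9])]
130 [((np.int32(319), np.int32(115), np.int32(4), np.int32(4), np.int32(10)), [320.1, 116.6]), ((np.int32(297), np.int32(151), np.int32(11), np.int32(11), np.int32(90)), [301.6, 156.4])]
175 [((np.int32(319), np.int32(114), np.int32(5), np.int32(5), np.int32(15)), [320.6, 116.4]), ((np.int32(298), np.int32(135), np.int32(5), np.int32(3), np.int32(8)), [299.8, 136.0]), ((np.int32(296), np.int32(151), np.int32(12), np.int32(12), np.int32(99)), [301.7, 156.4]), ((np.int32(338), np.int32(156), np.int32(5), np.int32(4), np.int32(9)), [340.1, 157.9])]
scene1 disc median 228.0 [ 70. 149. 182. 225. 228. 232.]
70 [((np.int32(220), np.int32(238), np.int32(13), np.int32(12), np.int32(54)), [226.4, 243.2])]
130 [((np.int32(220), np.int32(237), np.int32(14), np.int32(14), np.int32(154)), [226.2, 243.3]), ((np.int32(192), np.int32(250), np.int32(8), np.int32(5), np.int32(11)), [195.6, 252.6]), ((np.int32(244), np.int32(265), np.int32(8), n
[... 164 characters left out ...]
, np.int32(8), np.int32(3), np.int32(9)), [181.7, 278.4]), ((np.int32(240), np.int32(289), np.int32(6), np.int32(8), np.int32(37)), [242.3, 292.8])]
175 [((np.int32(219), np.int32(237), np.int32(15), np.int32(14), np.int32(167)), [226.2, 243.4]), ((np.int32(191), np.int32(247), np.int32(9), np.int32(8), np.int32(55)), [195.0, 250.7]), ((np.int32(243), np.int32(260), np.int32(10), np.int32(8), np.int32(55)), [247.5, 263.7]), ((np.int32(206), np.int32(268), np.int32(18), np.int32(9), np.int32(43)), [215.6, 273.7]), ((np.int32(177), np.int32(272), np.int32(10), np.int32(8), np.int32(59)), [181.4, 276.0]), ((np.int32(239), np.int32(286), np.int32(7), np.int32(12), np.int32(62)), [242.3, 292.0])]
```

```bash
cat >> h.py <<'E'
T8=np.linspace(0,2*np.pi,24,endpoint=False)
def cyl(x,y,r,z0,z1): return np.vstack([np.c_[x+r*np.cos(T8),y+r*np.sin(T8),0*T8+z] for z in(z0,z1)])
def cen(c,P):
    h=cv2.convexHull(proj(c,P).astype(np.float32)); m=cv2.moments(h); return np.array([m["m10"],m["m01"]])/m["m00"]
def puckc(c,a,th): return cen(c,cyl(a[0]+.085*np.cos(th+2*np.pi/3),a[1]+.085*np.sin(th+2*np.pi/3),.020,.050,.064))
def pegc(c,a,th): return cen(c,cyl(a[0]+.105*np.cos(th),a[1]+.105*np.sin(th),.008,.050,.092))
E
python3 - <<'E'
from h import *
from scipy.optimize import least_squares
t,s=load("top1"),load("scene1")
def edge(c):  # disc boundary hull pixel
    g=cv2.cvtColor(c["image"],cv2.COLOR_RGB2GRAY); th=np.linspace(0,6.28,200)
    poly=proj(c,np.c_[.577+.14*np.cos(th),-.128+.14*np.sin(th),0*th+.05]).astype(np.int32)
    M=cv2.fillPoly(np.zeros_like(g),[poly],255); b=((g>130)&(M>0)).astype(np.uint8)
    cs,_=cv2.findContours(b,cv2.RETR_EXTERNAL,cv2.CHAIN_APPROX_NONE); return cv2.convexHull(max(cs,key=cv2.contourArea)).reshape(-1,2)
E={id(c):edge(c) for c in(t,s)}
def res(v,cams):
    a=v[:2]; r=[]
    for c in cams:
        d=np.array([np.hypot(*(plane(c,p,.05)[:2]-a)) for p in E[id(c)]]); d=(d-np.median(d))*400; r.append(d/np.sqrt(len(d))*1.5)
        r.append(puckc(c,a,v[2])-(np.array([301.7,156.4]) if c is t else [226.2,243.4]))
        if c is s: r.append(pegc(c,a,v[2])-[242.3,292.0])
    return np.concatenate(r)
for cs in([t],[s],[t,s]):
    f=least_squares(res,[.577,-.128,0],args=(cs,),loss="soft_l1"); print(f.x.round(4),f.cost)
    for c in cs: d=[np.hypot(*(plane(c,p,.05)[:2]-f.x[:2])) for p in E[id(c)]]; print(np.percentile(d,[5,50,95]).round(4), "puck/peg pred",puckc(c,f.x[:2],f.x[2]),pegc(c,f.x[:2],f.x[2]))
E
```

```text
[ 0.5752 -0.1259  0.0454] 0.12739528427878555
[0.1231 0.1242 0.1249] puck/peg pred [301.69520252 156.7850612 ] [320.62228367 115.1680235 ]
[ 0.5797 -0.13    0.031 ] 0.7895017268234661
[0.1239 0.1256 0.1272] puck/peg pred [226.14126995 244.21228857] [242.35022346 291.29135241]
[ 0.5772 -0.128   0.0357] 3.8492371468576647
[0.1207 0.1239 0.1273] puck/peg pred [302.15756753 156.0710259 ] [321.48668612 114.63957759]
[0.1231 0.1247 0.1304] puck/peg pred [226.00007887 243.28440786] [242.4593827  290.00044233]
```

The scene camera is biased by about (+5, −4) mm compared with the grasp-verified reader position. I'll check the axis with the wrist camera above the carousel.

```bash
python3 - <<'E'
from bench import manip, kin, cams
from h import *
q=down(np.radians(14))
t0=manip.read_t(); manip.move_to([.60,-.22,.46],q); print(manip.read_t()-t0)
c=wrist(manip,cams); np.savez("pics/w2.npz",**c); print(c["eye"])
s=cams.capture("scene"); np.savez("pics/scene2.npz",**s)
cv2.imwrite("pics/w2.png",c["image"][...,::-1]); 
for a in([.575,-.125],[.58,-.13]):
  print(proj(c,[a[0],a[1],.06]),puckc(c,a,.035),pegc(c,a,.035))
E
```

```text
1.8332999999999995
[ 0.58238803 -0.14757965  0.42900379]
[256.89225154  70.38785904] [230.9000665  -15.23891787] [354.32923231  91.61323541]
[260.25123644  76.34801898] [234.6206386   -8.44641291] [357.24528905  97.58630684]
```

View pics/w2.png

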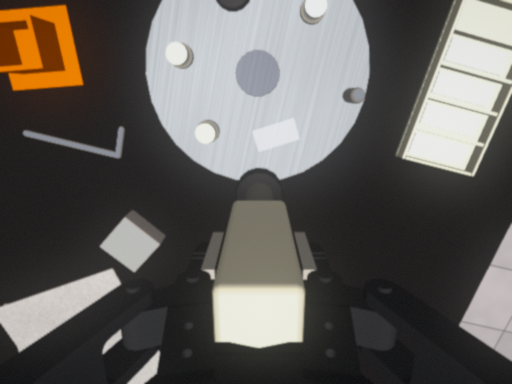

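Wrist view: hub at (257,72), peg at (353,95), which puts the axis at about (0.5755, −0.1265) and the peg angle at about 0.03 rad. Next I'll write the phase estimator, test it at rest, then make the push.

```bash
cat >> h.py <<'E'
A=np.array([.5755,-.1265]); AS=np.array([.5797,-.130]); OFF=.2752   # true axis, axis as the scene camera sees it, TCP above reader face
def phase(c,tcp,lo=-np.pi,hi=np.pi,step=.04):
    x0,y0,K=150,210,4; g=cv2.cvtColor(c["image"],cv2.COLOR_RGB2GRAY)[y0:330,x0:290]
    g=229-cv2.resize(g,None,fx=K,fy=K,interpolation=cv2.INTER_LINEAR).astype(float)
    def mask(P):
        p=(proj(c,P)-[x0,y0]+.5)*K-.5; m=np.zeros(g.shape,np.uint8); cv2.fillConvexPoly(m,cv2.convexHull(p.round().astype(np.int32)),1); return m>0
    b=tcp[2]-OFF; rx,ry=tcp[0]+.0042,tcp[1]-.0035
    bad=mask(cyl(rx,ry,.023,b-.002,b+.16))|mask(cyl(rx,ry,.055,b+.09,b+.6))
    def score(th):
        s=w=0
        for r,da,rad,z1,wt,cap in((.085,2*np.pi/3,.020,.064,1.,170),(.105,0,.008,.092,.7,120)):
            x,y=AS+r*np.array([np.cos(th+da),np.sin(th+da)])
            i=mask(cyl(x,y,rad,.05,z1)); o=mask(cyl(x,y,rad+.006,.05,z1+.004))&~i; n=i.sum(); i&=~bad; o&=~bad
            if i.sum()>.35*n and o.sum()>20: s+=wt*(np.minimum(g[i],cap).mean()-np.clip(g[o],0,cap).mean())*i.sum()/n; w+=wt*i.sum()/n
        return (s/w*min(1,w/.6) if w>.2 else -99), w
    G=np.arange(lo,hi,step); S=np.array([score(t)[0] for t in G]); k=S.argmax()
    F=G[k]+np.arange(-.06,.061,.01); S2=np.array([score(t)[0] for t in F]); k2=S2.argmax(); w8=np.clip(S2-S2.max()+12,0,None)
    return (F*w8).sum()/w8.sum(), S2.max(), score(F[k2])[1]
E
python3 - <<'E'
from bench import manip, cams
from h import *
import time
for n in("scene0","scene1","scene2"):
    t=time.time(); print(n,phase(load(n),[.6,-.22,.46]) if n=="scene2" else phase(load(n),[.4,.3,.6]),time.time()-t)
s=phase(load("scene2"),[.6,-.22,.46]); p0=s[0] if s[1]>60 else .03
q=down(np.radians(14)); ph=.5*(p0+.03); fm=ph+.22
u=np.array([np.cos(fm),np.sin(fm)]); tg=np.array([-u[1],u[0]])
st=A+.103*u+(.105*np.sin(ph-fm)-.026-.005)*tg
T=[manip.read_t()]
manip.move_to(list(st-.015*tg)+[.40],q); T.append(manip.read_t())
manip.movel(list(st-.015*tg)+[.336],velocity=.1); T.append(manip.read_t())
print("diff T",np.diff(T),manip.read_tcp_pos(),manip.read_wrist_force())
c=dict(cams.capture("scene")); np.savez("pics/scene3.npz",**c); w=wrist(manip,cams); np.savez("pics/w3.npz",**w)
print(phase(c,manip.read_tcp_pos()))
a=cv2.resize(c["image"][190:340,140:300],(400,375)); b=cv2.resize(w["image"],(400,375)); cv2.imwrite("pics/prepush.png",np.hstack([a,b])[...,::-1])
np.save("push.npy",np.r_[st,tg])
E
```

```text
scene0 (np.float64(0.03262468947497648), np.float64(97.05864819439104), np.float64(1.7)) 0.5359640121459961
scene1 (np.float64(0.03255738186162629), np.float64(96.82994065376522), np.float64(1.7)) 0.5016593933105469
scene2 (np.float64(0.03254155171076103), np.float64(97.00782139381356), np.float64(1.7)) 0.5417873859405518
diff T [0.5584 0.7916] [ 0.69254836 -0.16791141  0.33668601] [-0.15352479 -0.35850184 -1.07612394]
(np.float64(2.2572154318817708), np.float64(21.76816101576789), np.float64(1.0))
```

View pics/prepush.png

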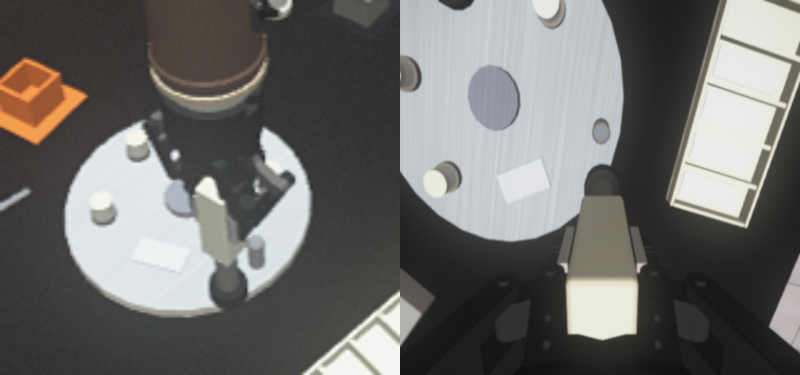

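The pre-push view shows the reader head about 2 cm behind the peg, clear of it and in line. I'll approach slowly, push, part and raise.

```bash
python3 - - <<'E'
s=open("h.py").read()
s=s.replace("""            if i.sum()>.35*n""","""            if da in VI: i&=~mask(np.c_[x+.013*np.cos(T8),y+.013*np.sin(T8),0*T8+.074])
            if i.sum()>.35*n""").replace("(.105,0,.008,.092,.7,120)):","(.105,0,.008,.092,.7,120),*[(.085,v,.013,.074,.25,80) for v in VI]):")
s=s.replace("def phase(","VI=[np.pi/3,np.pi,4*np.pi/3]\ndef phase(")
open("h.py","w").write(s)
E
python3 - <<'E'
from bench import manip, cams
from h import *
print(phase(load("scene2"),[.6,-.22,.46]),phase(load("scene3"),[.6925,-.1679,.3367]))
P=np.load("push.npy"); st,tg=P[:2],P[2:]
T=[manip.read_t()]
manip.movel(list(st)+[.336],velocity=.03); T.append(manip.read_t())
manip.movel(list(st+.10*tg)+[.336],velocity=.055); T.append(manip.read_t()); print(manip.read_wrist_force(),manip.read_tcp_pos())
manip.movel(list(st+.10*tg)+[.40],velocity=.2); T.append(manip.read_t())
for i in range(5):
    t=manip.read_t(); tcp=manip.read_tcp_pos(); c=dict(cams.capture("scene")); c["t"]=t; c["tcp"]=tcp; np.savez(f"pics/p{i}.npz",**c)
    print(round(t,3),phase(c,tcp)); manip.pause(.1) if i<4 else 0
print(T,manip.read_t())
cv2.imwrite("pics/p4.png",cv2.resize(c["image"][190:340,140:300],(480,450))[...,::-1])
E
```

```text
(np.float64(0.032000619112700975), np.float64(90.5210008715411), np.float64(2.0419006272098783)) (np.float64(2.1829047868048224), np.float64(22.14777321224559), np.float64(1.0955882352941178))
[-0.27782987  0.49112039 -1.33536465] [ 0.66381562 -0.05664094  0.33600336]
12.942 (np.float64(1.945522063025843), np.float64(86.84454296027758), np.float64(1.7865921586784088))
13.092 (np.float64(2.0900518407211095), np.float64(76.67035571146444), np.float64(2.0444837008706784))
13.242 (np.float64(2.2331784052908197), np.float64(75.61611587089291), np.float64(2.0424167787659506))
13.392 (np.float64(2.3717199118451076), np.float64(75.26603751705821), np.float64(2.039677257362145))
13.542 (np.float64(2.506149667791024), np.float64(74.54440306692759), np.float64(2.042981655927108))
[9.8583, 10.5083, 12.475, 12.9417] 13.5917
```

View pics/p4.png

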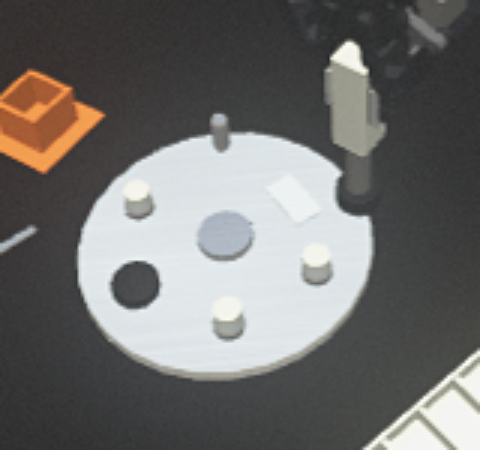

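The push worked: it coasts at about 0.93 rad/s (6.7 s per turn) and the estimator tracks it well. Now I'll intercept and follow the puck.

```bash
cat > follow.py <<'E'
from bench import manip, cams
from h import *
from scipy.optimize import least_squares
D=[]
for i in range(5):
    c=load(f"p{i}"); D.append((float(c["t"]),phase(c,c["tcp"],1.6,2.8)[0]))
T0=D[0][0]; b,f=.0003,.00015
def model(v,t):
    k=b/(.0091*v[2]); return v[0]+(v[1]+f/b)*(1-np.exp(-k*(t-T0)))/k-f/b*(t-T0)
def fit():
    d=np.array(D); return least_squares(lambda v:np.r_[(model(v,d[:,0])-d[:,1])/.02,(v[2]-1.1)/.2],[D[0][1],.95,1.1],loss="soft_l1",bounds=([-9,.1,.7],[9,2,1.6])).x
def puckxy(v,t): th=model(v,t)+2*np.pi/3; return A+.085*np.array([np.cos(th),np.sin(th)])
Z=.372; log=[]; tstart=None; first=True
while True:
    t=manip.read_t(); tcp=np.array(manip.read_tcp_pos()); c=dict(cams.capture("scene")); v=fit(); p=model(v,t)
    h,s,w=phase(c,tcp,p-.25,p+.25,.03); ok=s>35 and w>.4 and abs(h-p)<.22
    if ok: D.append((t,h)); v=fit()
    log.append((t,h-p,s,w,ok,v[1],v[2],np.hypot(*(tcp[:2]-puckxy(v,t))),np.hypot(*(tcp[:2]-puckxy(v,t+.05)))))
    if tstart and t-tstart>8.5: break
    Tm=1.1 if first else .25
    tgt=np.r_[puckxy(v,t+.05+Tm+.1),Z]; n=manip.read_t()
    try: manip.movel(tgt.tolist(),velocity=np.linalg.norm(tgt-tcp)/Tm)
    except manip.MotionError as e: print("err",e,tgt); manip.pause(.1)
    if first: tstart=manip.read_t(); first=False
for l in log: print(*[round(float(x),3) for x in l])
x=list(manip.read_tcp_pos()); manip.movel(x[:2]+[.47],velocity=.1)
print(manip.read_t(),manip.read_tcp_pos(),manip.read_width(),manip.read_grasp_force(),manip.read_wrist_force())
c=dict(cams.capture("scene")); t=manip.read_t(); h=phase(c,manip.read_tcp_pos(),model(v,t)-.5,model(v,t)+.5); print(h,model(v,t))
cv2.imwrite("pics/end.png",cv2.resize(c["image"],(512,384))[...,::-1])
E
python3 follow.py
```

```text
13.592 -0.002 74.611 2.041 1.0 0.944 1.099 0.181 0.179
14.892 -0.021 63.951 1.558 1.0 0.933 1.088 0.001 0.005
15.35 -0.012 69.34 1.424 1.0 0.93 1.075 0.002 0.006
15.808 -0.008 83.193 1.419 1.0 0.929 1.061 0.003 0.007
16.258 -0.014 83.531 1.566 1.0 0.929 1.023 0.003 0.006
16.708 -0.023 83.115 1.712 1.0 0.934 0.933 0.002 0.006
17.158 -0.027 83.876 1.792 1.0 0.944 0.828 0.002 0.005
17.608 -0.019 83.521 1.802 1.0 0.95 0.779 0.002 0.005
18.058 -0.01 83.956 1.819 1.0 0.953 0.76 0.003 0.006
18.508 -0.007 84.98 1.84 1.0 0.954 0.751 0.003 0.005
18.958 -0.002 85.651 1.854 1.0 0.955 0.749 0.002 0.004
19.417 0.003 87.078 1.861 1.0 0.954 0.752 0.002 0.005
19.875 0.001 83.544 1.864 1.0 0.954 0.753 0.003 0.005
20.325 0.009 76.857 1.874 1.0 0.953 0.758 0.003 0.005
20.775 0.007 73.114 1.862 1.0 0.952 0.762 0.003 0.005
21.225 0.007 71.5 1.855 1.0 0.951 0.766 0.002 0.004
21.675 0.007 70.198 1.83 1.0 0.95 0.768 0.002 0.004
22.133 0.009 70.323 1.826 1.0 0.95 0.772 0.002 0.004
22.583 0.01 68.399 1.697 1.0 0.949 0.775 0.002 0.004
23.033 0.015 67.125 1.661 1.0 0.948 0.779 0.002 0.004
23.483 0.088 84.143 1.061 1.0 0.946 0.787 0.002 0.004
24.6667 [ 0.58114703 -0.21114445  0.46926798] 0.02933719542665366 53.310787081718445 [ 0.28854318  0.60430757 -1.46920291]
(np.float64(9.505289048136854), np.float64(101.85977161021059), np.float64(1.3414510006392772)) 9.500749200008546
```

View pics/end.png

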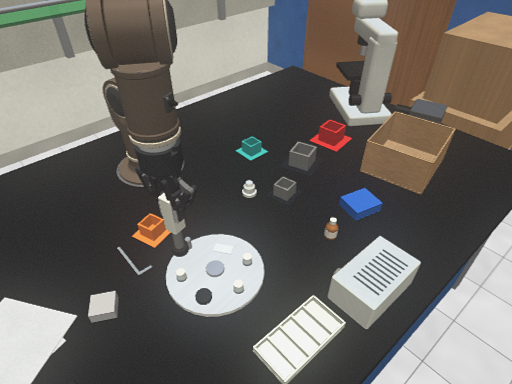

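The final view shows the reader held upright and raised beside (180,245), the carousel still coasting freely, and the bystanders where they were. Handing in.

```bash
python3 -c "
from bench import manip
print(manip.hand_in())"
```

```text
the job is handed in; nothing more can be done
None
```

I handed the job in at about 25 s of the 58 s allowed, but the hand-in gave no verdict. By my camera tracking, the carousel coasted at about 0.95 rad/s (6.6 s per turn) after the push. The reader stayed within about 7 mm of the puck's centre for 8.5 s, about 3 cm above it. It finished held at 53 N grip, its lower face about 19 cm above the bench, upright in the last picture, with the bystanders unmoved.

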